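# Hold the setting square in the corner of the tray-locating bed

### The arm

A 7-joint arm with a two-finger parallel gripper is mounted at the origin on the work surface. World frame = base frame: x ahead of the robot, y to its left, z up, the work surface at z = 0. Lengths are in m, angles in degrees, forces in N, time in s.
With the tool pointing down it reaches from about 0.425 to 1.025 m from the base axis. Payload 3.6 kg.
Tool frame: the origin (TCP) lies between the finger pads; the fingertips stand 8 mm ahead of it and the grasp point (between the pads) lies 11 mm behind it (arm.tcp_to_tips is the distance from the TCP to the fingertips, in m); z points along the fingers, y is the line along which they close (so a half turn about z gives the same grasp; the last joint's range is limited). The gripper opens to 85 mm and grips with 20 to 120 N. Pads are 22 mm wide; open, the fingers measure 114 mm over their backs; the gripper's body (76 mm by 85 mm) begins 54 mm behind the grasp point. The pads swing forward as they close: fully open they stand 13 mm farther back than shut.
Start: joints at [66.091, 33.873, 2.773, 92.16, -1.908, 54.013, -1.931], TCP at [0.231, -0.687, 0.239] pointing down, gripper open.
Joint ranges: [-153.93, 153.93], [-27.13, 128.08], [-72.61, 78.16], [10.71, 143.7], [-87.88, 267.88], [4.46, 118.87], [-176.78, 176.78]. Speed limits (degrees/s): [147.25, 147.25, 180, 180, 180, 180, 180].

### API

Orientations are given as [roll, pitch, yaw] about the fixed x, y, z axes, in that order (R = Rz(yaw) Ry(pitch) Rx(roll)).
In Python, from station import arm gives the robot as it stands. The module is installed in compiled form; this text tells all that it offers.
- The arm moves only by the shell command python3 -m inch 'ROWS' [OPENING] [FORCE]. ROWS is JSON, a list of rows, each a list of 4 numbers: the shift along the tool's x, y, z in m, then the turn about the tool's z in degrees. In form: [[tx, ty, tz, spin], ...]. A call has 1 to 20 rows; each row is the pose to reach, as a shift and turn from the pose commanded when the call began, along the tool's axes at that moment; what a row does not reach only later rows make up. A row lasts 1/12 s, in which the tool goes at most 41.7 mm and 7.16 degrees, less where a joint would pass 70% of its speed; a pose out of reach is approached as far as the arm can. A call with a gripper value outside its range is refused whole. OPENING is the finger opening in m, from 0 to 0.0854, set as the call begins (- or left out, the last holds). The fingers move at their own pace and stop on an object; FORCE is the grip in N (left out, the last holds). Time passes only in rows, so rows that repeat a pose let the fingers close. It gives the time, the measured TCP pose, the force, the opening and the grip force at its end, in the units of the state.
- arm.sense(): the state, without advancing time (a new reading comes with each control period).
- arm.read_camera(name): name is "side" or "top" or "wrist"; returns (picture, depth): 384x512x3 uint8, blue, green, red; 384x512 float32, m along the optical axis (not along the pixel's ray), 0 where there is no reading.
- arm.camera_info(name): a dict with "intrinsics" (3x3 intrinsics, pixels), "T" (4x4, takes a point from camera to world coordinates). Camera axes: x right, y up, looking along -z (the intrinsics and any distortion apply to the point x, -y, -z); pixel columns grow to the right and rows downward; lengths in m; the calibration is good to about 2 mm. A picture is of the moment at which its call begins: read the wrist's pose just before it. camera_info takes no time and is no camera call; for the wrist camera it gives the pose at the moment of the call.
- arm.hand_in(): hands the job in; it is judged then, once.
The state is a dict: "time": time; "joint_positions": joint angles; "joint_vel": joint speeds; "joint_torque": joint torques, N m; "position": TCP position; "orientation": TCP orientation; "contact_force": force on the tool from outside, world axes, zero at the start; "torque": the same for the moment, N m; "gripper_width": opening from 0.0 (shut) to 1.0 (fully open); "gripper_force": force on a finger pad.
Only numpy, scipy, OpenCV 4.12 (cv2) and the standard library are available. Lean on these libraries where they do the work, as an engineer would, in place of code of your own. Each camera call takes 0.05 s, during which the arm holds its last target. There are 200 camera calls.

### The job

The side guide of the tray-locating bed is loose and hangs out of square. Lift the setting square by its bow handle, lay it flat on the bed with its outside corner in the corner between back fence and side guide, and press it in until one leg lies along the fence and the other along the guide, so that the guide is brought square to the fence. Finish still gripping the square and pressing it firmly against both, so that a workmate can tighten the bolts, and leave the other things on the table where they are.

Things in the scene. Friction and masses are not known exactly. Their poses are not given: they have to be found in the camera images.
- square: setting square, 0.45 to 0.7 kg: flat L of two dark steel bars, each leg 150 mm long outside, 30 wide, 8 thick, with a bow handle across them. Origin: underside, below the handle's middle (balance point). z up; outside corner at x = y = +48; one leg runs from it to -x (outer face y = +48), the other to -y (outer face x = +48). Seated in the corner, its axes point as the bed's
- square_handle (a point): middle of the bright steel handle bar, 41 mm above the square's underside. The bar is 106 long, 10 thick, 16 high (25 mm free under it above the legs), horizontal, and runs along the direction (1, -1) of the square's x and y, so fingers from above close along (1, 1)
- square_corner (a point): outside corner of the square, at the underside
- bed: tray-locating bed, fixed to the table: plain white plastic plate 260 x 260, its upper side 18 mm above the table. Origin: on the table below the plate's middle. Axes: z up; the back fence stands along the plate's +x edge, the side guide along its +y edge; the -x and -y sides are open
- bed_corner (a point): the corner, at the height of the plate's upper side, where the face of the back fence meets the face of the side guide once the guide is square: at x = +105, y = +95 mm of the bed
- back_fence: fixed stainless bar 250 long, 15 thick, standing 25 mm above the plate; its face towards the open plate is the bed's plane x = +105 mm. Origin: on that face, middle of the length, at the plate's upper side; axes as the bed
- side_guide: stainless bar 204 x 20 mm, standing 26 above the plate, two bolt heads on top (8 high). Swings on the bolt nearer the fence, dry friction about 0.15 Nm, stays where left. Origin: on the pivot, plate level, 60 from the fence's face, 10 behind the guide's face; x along the bar towards the fence; its face to the open plate is its y = -10, from x = -152 to +52
- guide_end (a point): open end of the side guide (away from the fence), on the face towards the open plate
- guide_pivot (a joint): angle of the side guide (rad): 0 when square to the back fence, positive when its open end leans in over the plate towards the bed's -y (corner too narrow); starts at 0.05 to 0.17; range -0.2 to 0.3, no stop at square
- spanner: bystander: open-ended spanner 170 long, lying on the table
- beaker: bystander: stainless beaker, 84 across, 90 high, origin under its middle
- jar: bystander: white plastic jar with lid, 72 across, 100 high, origin under its middle
- vial_tray: bystander: white tray 130 x 260 x 45 full of empty glass vials (77 mm high over all), origin under its middle
Mind the look-alikes: they are no part of the job. Of the things that look like the square, the smaller one is meant.

How it is judged:
By the outcome, as a careful person would: the job done as asked, in the order asked, and still so for the second after the job is handed in, while the arm keeps its last pose, push and grip.
It also fails if it takes over 64 s, if anything falls off the work surface, if the arm or the gripper's body presses on something with over 40 N, if the wrist force passes 120 N, or if a joint passes its speed limit or range.

## Working session

There is one attempt and no reset: what is moved stays moved. The work goes in short steps, Python scripts to look and compute and a shell command to move; the robot and the scene stay as the last step left them, time stands still between calls to the robot, and variables do not carry over. Pictures are saved under pics/ and viewed, at most 10 in all, crops included, and the job is handed in when it is done.

```bash
mkdir -p pics
cat > h.py <<'E'
import numpy as np,cv2,json
from station import arm
def snap(n,f):
    i=arm.camera_info(n); p,d=arm.read_camera(n)
    cv2.imwrite(f'pics/{f}.png',p); np.savez(f'pics/{f}.npz',p=p,d=d,K=i['intrinsics'],T=i['T']); return p,d,np.array(i['intrinsics']),np.array(i['T'])
def load(f):
    z=np.load(f'pics/{f}.npz'); return z['p'],z['d'],z['K'],z['T']
def ray(K,T,u,v):
    r=np.linalg.inv(K)@np.array([u,v,1.]); return T[:3,3],T[:3,:3]@(r*[1,-1,-1])
def plane(K,T,u,v,z):
    o,r=ray(K,T,u,v); return o+r*(z-o[2])/r[2]
def dep(K,T,d,u,v):
    o,r=ray(K,T,u,v); return o+r*d[int(v),int(u)]
E
python3 - <<'E'
from h import *
print(arm.sense())
a=snap('top','t0')[0];b=snap('side','s0')[0]
i=arm.camera_info('top');print(i)
cv2.imwrite('pics/t0b.png',cv2.resize(a,(800,600),interpolation=cv2.INTER_CUBIC))
cv2.imwrite('pics/s0b.png',cv2.resize(b,(800,600),interpolation=cv2.INTER_CUBIC))
E
```

```text
{'time': 0.0, 'joint_positions': array([66.09213604, 33.92320621,  2.76660543, 92.23884793, -1.90681242,
       54.01274374, -1.93166946]), 'joint_vel': array([ 0.03016834,  0.0765914 , -0.00734139,  0.07960252, -0.06056475,
        0.10576148, -0.03793996]), 'joint_torque': array([ 3.57213794e-04, -5.48686910e+01,  1.54653624e+00, -1.98125356e+01,
        9.37953824e-03,  8.74049583e-03, -7.89644275e-06]), 'position': array([ 0.23039854, -0.68653767,  0.23815637]), 'orientation': array([-1.79871501e+02,  7.64004934e-03,  1.85557642e+01]), 'contact_force': array([-0.52572113,  0.10894623,  0.28167291]), 'torque': array([ 0.05665517, -0.03954005,  0.03312626]), 'gripper_force': 0.0, 'gripper_width': 0.9966153447086763}
{'intrinsics': array([[403.38586618,   0.        , 255.91685829],
       [  0.        , 403.38586618, 192.23791179],
       [  0.        ,   0.        ,   1.        ]]), 'T': array([[ 7.35956889e-03,  9.83529609e-01, -1.80597189e-01,
         3.33963195e-01],
       [-9.99970558e-01,  7.63088146e-03,  8.07574332e-04,
         1.90550393e-02],
       [ 2.17238900e-03,  1.80585928e-01,  9.83556812e-01,
         1.38303628e+00],
       [ 0.00000000e+00,  0.00000000e+00,  0.00000000e+00,
         1.00000000e+00]])}
```

View pics/t0b.png

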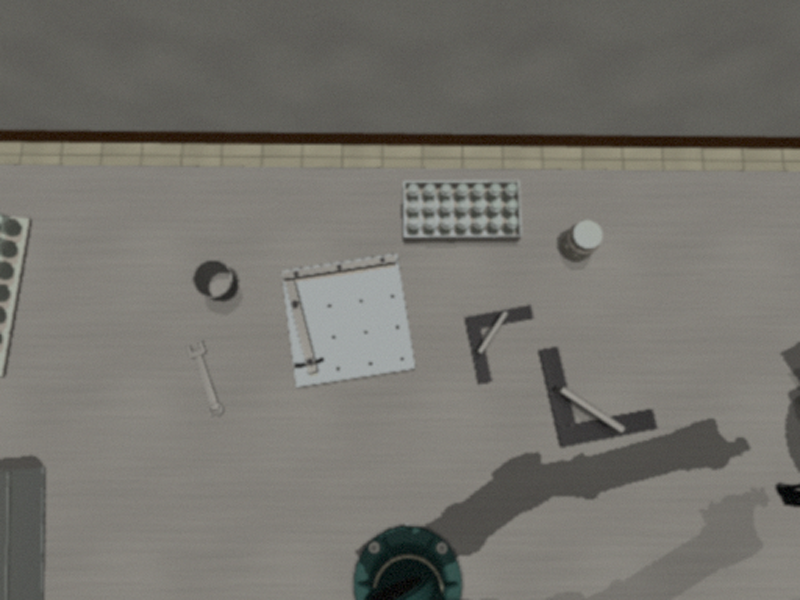

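View pics/s0b.png

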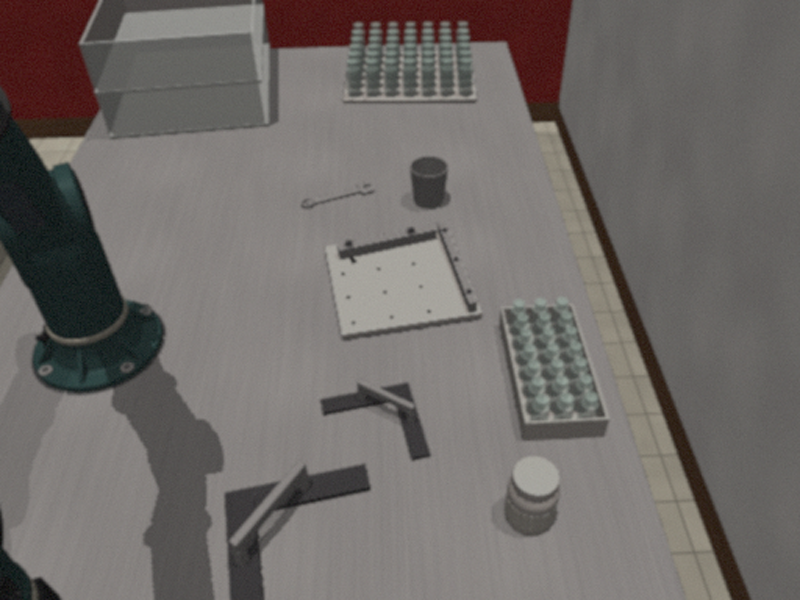

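The top view (800x600) shows two L squares with handles: one at (500,340) with its corner at (467,318), and one at (600,400) with its corner at (562,445). The smaller one at (500,340) is the one meant. The bed is at (350,325), with the fence along its upper edge and the loose guide on its left, leaning inward. The beaker, spanner, tray and jar stand clear.

Run:
```python
from h import *
p,d,K,T=load('t0')
c=p[185:260,285:350]; 
cv2.imwrite('pics/c0.png',np.hstack([cv2.resize(p[150:300,285:435],(580,580),interpolation=cv2.INTER_CUBIC)]))
g=cv2.cvtColor(p,cv2.COLOR_BGR2GRAY)
m=(g<75).astype(np.uint8); m[:, :290]=0; m[:190]=0; m[250:]=0; m[:,345:]=0
n,l,s,_=cv2.connectedComponentsWithStats(m); print(s[1:])
ok=np.isin(l,[k for k in range(1,n) if s[k,4]>25]) 
v,u=np.nonzero(ok)
P=np.array([plane(K,T,a,b,.008)[:2] for a,b in zip(u,v)])
# try orientation: align edges: min area rect of hull pts by extreme lines
best=[]
for yaw in np.arange(-30,31,.5):
    t=np.radians(yaw); R=np.array([[np.cos(t),np.sin(t)],[-np.sin(t),np.cos(t)]])
    q=P@R.T; mx,my=np.percentile(q[:,0],99.5),np.percentile(q[:,1],99.5)
    f=((q[:,0]>mx-.031)|(q[:,1]>my-.031)).mean(); best.append((np.ptp(q[:,0])*np.ptp(q[:,1]),yaw,f,np.ptp(q[:,0]),np.ptp(q[:,1]),q.max(0)@R))
best.sort(key=lambda b:b[0]); print(best[:4])
# handle bright bar
for nm,reg in [('bed',(150,260,170,275))]:
    w=(g>150).astype(np.uint8); w[:150]=0;w[260:]=0;w[:,:170]=0;w[:,275:]=0
    cs,_=cv2.findContours(w,0,2); cc=max(cs,key=cv2.contourArea); r=cv2.minAreaRect(cc); print(r,cv2.boxPoints(r).tolist(),[plane(K,T,a,b,.018)[:2].round(4) for a,b in cv2.boxPoints(r)])
```

```text
[[322 196  18  11 121]
 [298 199  23  46 422]]
[(np.float64(0.021252291125542614), np.float64(11.0), np.float64(1.0), np.float64(0.1456001810084971), np.float64(0.145963356489937), array([ 0.54915663, -0.1245832 ])), (np.float64(0.021343009300432318), np.float64(11.5), np.float64(1.0), np.float64(0.14515786170216527), np.float64(0.14703309245643117), array([ 0.54834587, -0.12357286])), (np.float64(0.02136837755697805), np.float64(10.5), np.float64(1.0), np.float64(0.14663647718722317), np.float64(0.14572347867915048), array([ 0.55039131, -0.12467039])), (np.float64(0.021509081008417693), np.float64(12.0), np.float64(0.998158379373849), np.float64(0.14524170489564348), np.float64(0.14809163128367311), array([ 0.54804308, -0.12246512]))]
((222.05152893066406, 207.89529418945312), (66.79740142822266, 76.54022979736328), 81.51105499267578) [[179.27041625976562, 180.5118865966797], [254.97210693359375, 169.21311950683594], [264.8326416015625, 235.27870178222656], [189.13095092773438, 246.5774688720703]] [array([0.6238, 0.2832]), array([0.666 , 0.0218]), array([ 0.4372, -0.0132]), array([0.3974, 0.2407])]
```

View pics/c0.png

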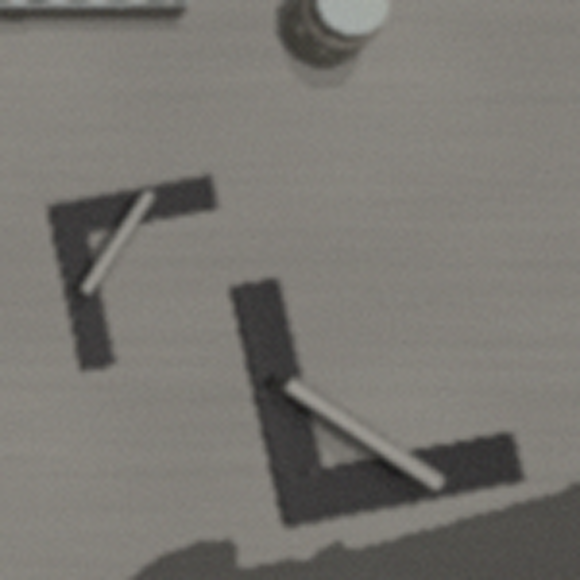

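Crop c0: the smaller L (corner at (50,205), legs about 147 mm by ray casting) is the setting square. The other L (corner at (290,520)) is clearly larger, so it is the decoy. Now I move above the square.

```bash
python3 -m inch '[[0.03,-0.027,0.003,3],[0.06,-0.055,0.006,8],[0.09,-0.082,0.01,13],[0.12,-0.11,0.013,18],[0.15,-0.137,0.016,23],[0.18,-0.164,0.02,28],[0.21,-0.192,0.023,33],[0.24,-0.219,0.026,38],[0.27,-0.247,0.03,43],[0.3,-0.274,0.033,48],[0.33,-0.3,0.036,52.6],[0.36,-0.329,0.04,52.6],[0.39,-0.356,0.04,52.6],[0.41,-0.375,0.04,52.6],[0.429,-0.392,0.04,52.6],[0.429,-0.392,0.04,52.6],[0.429,-0.392,0.04,52.6],[0.429,-0.392,0.04,52.6],[0.429,-0.392,0.04,52.6],[0.429,-0.392,0.04,52.6]]' 0.06
python3 - <<'E'
from h import *
s=arm.sense();print(s['position'],s['orientation'],s['joint_positions'],s['time'])
p=snap('wrist','w1')[0]; print(arm.camera_info('wrist'))
E
```

```text
time: 1.77
position: [0.5117, -0.1808, 0.1993]
orientation: [180.0, 0.0, -34.2]
contact_force: [-0.4, 1.5, -0.1]
gripper_width: 0.701
gripper_force: 0.0
[ 0.51173096 -0.18077597  0.1993015 ] [ 1.79957639e+02  4.85679376e-03 -3.42072214e+01] [  3.52727303  24.54571488  14.77303596 118.24708157  -9.76631711
  38.35052521 -99.50145324] 1.7667
{'intrinsics': array([[282.38426184,   0.        , 257.99971544],
       [  0.        , 282.38426184, 188.22906812],
       [  0.        ,   0.        ,   1.        ]]), 'T': array([[-5.63597243e-01,  7.89354633e-01,  2.43469528e-01,
         5.74006298e-01],
       [-8.26049490e-01, -5.38782791e-01, -1.65394510e-01,
        -2.22253326e-01],
       [ 6.22268452e-04, -2.94333769e-01,  9.55702488e-01,
         3.33105802e-01],
       [ 0.00000000e+00,  0.00000000e+00,  0.00000000e+00,
         1.00000000e+00]])}
```

View pics/w1.png

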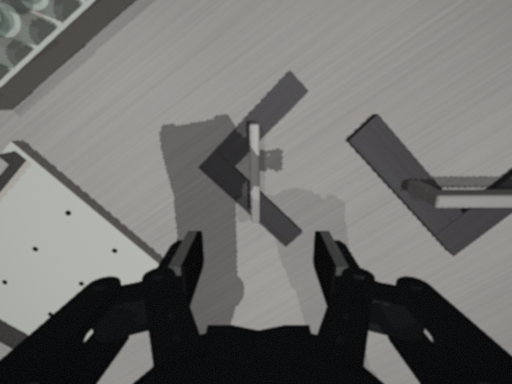

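The wrist view shows the small square's handle bar vertical in the image, from (254,122) to (256,222), between the fingers, with its corner at (202,167). I compute the exact handle middle.

Run:
```python
from h import *
p,d,K,T=load('w1')
g=cv2.cvtColor(p,cv2.COLOR_BGR2GRAY)
m=(g>140).astype(np.uint8); m[:110]=0;m[235:]=0;m[:,:240]=0;m[:,268:]=0
cs,_=cv2.findContours(m,0,2);cc=max(cs,key=cv2.contourArea);b=cv2.boxPoints(cv2.minAreaRect(cc));print(b.round(1).tolist())
Q=np.array([plane(K,T,a,c,.049) for a,c in b]);print(Q.round(4),Q.mean(0))
b=b[np.argsort(b[:,1])];e=[b[:2].mean(0),b[2:].mean(0)];E=[plane(K,T,*x,.049) for x in e];print(E,np.linalg.norm(E[0]-E[1]),np.degrees(np.arctan2(*(E[0]-E[1])[[1,0]])))
c=plane(K,T,202,167,.008);print(c, plane(K,T,291,71,.008),plane(K,T,289,245,.008))
print(d[172,255],d[180,258])
```

```text
[[240.0, 219.0], [267.0, 219.0], [267.0, 234.0], [240.0, 234.0]]
[[ 0.4836 -0.1373  0.049 ]
 [ 0.467  -0.1616  0.049 ]
 [ 0.452  -0.1516  0.049 ]
 [ 0.4689 -0.1269  0.049 ]] [ 0.46787973 -0.14431014  0.049     ]
[array([ 0.47528717, -0.14941638,  0.049     ]), array([ 0.46047297, -0.13920289,  0.049     ])] 0.017993779339687113 -34.58392062805193
[ 0.54980781 -0.12644576  0.008     ] [ 0.57937169 -0.269105    0.008     ] [ 0.40557865 -0.15601023  0.008     ]
0.29210636 0.2957315
```

Run:
```python
from h import *
p,d,K,T=load('w1')
for v in (135,150,165,180,195,210): print(v,p[v,246:268].max(1))
print([plane(K,T,*x,.049) for x in ((254,122),(256,222))], sum(plane(K,T,*x,.049) for x in ((254,122),(256,222)))/2)
# same in top view
p,d,K,T=load('t0'); S=150/580
print(sum(plane(K,T,285+x*S,150+y*S,.049) for x,y in ((151,193),(86,291)))/2)
s=arm.sense();print(s['position'])
```

```text
135 [ 65  53  65 106 141 161 168 171 173 176 176 169 146 113  78  69  72  86
 109 131 147 154]
150 [ 46  47  49  68  89 104 118 140 160 172 174 167 149 122  96  88  94 103
 118 128 133 136]
165 [104 102  99  95  95 102 109 110 111 110 108 105  96  85  79  80  82  83
  88  94  99 101]
180 [ 53  51  54  71  88 101 108 109 109 108 105 103 100 111 129 137 139 139
 144 150 153 153]
195 [ 65  49  41  54  97 134 154 162 164 163 165 163 153 123  83  61  57  64
  85 108 129 137]
210 [ 83  66  60  65  82 113 134 143 145 145 145 144 135 110  79  65  67  69
  67  66  65  65]
[array([ 0.55989278, -0.20834302,  0.049     ]), array([ 0.47082357, -0.14965752,  0.049     ])] [ 0.51535818 -0.17900027  0.049     ]
[ 0.51176038 -0.1817642   0.049     ]
[ 0.51185205 -0.1806434   0.19931072]
```

```bash
python3 -m inch '[[0.001,-0.0016,0.03,0],[0.001,-0.0016,0.06,0],[0.001,-0.0016,0.09,0],[0.001,-0.0016,0.115,0],[0.001,-0.0016,0.135,0],[0.001,-0.0016,0.15,0],[0.001,-0.0016,0.16,0],[0.001,-0.0016,0.168,0],[0.001,-0.0016,0.168,0],[0.001,-0.0016,0.168,0],[0.001,-0.0016,0.168,0]]' 0.05
python3 -m inch '[[0,0,0,0],[0,0,0,0],[0,0,0,0],[0,0,0,0],[0,0,0,0],[0,0,0,0],[0,0,0,0],[0,0,0,0]]' 0 100
```

```text
time: 2.73
position: [0.515, -0.1788, 0.0321]
orientation: [-180.0, -0.1, -34.1]
contact_force: [-0.2, -0.3, 0.2]
gripper_width: 0.58
gripper_force: 0.0
time: 3.4
position: [0.5147, -0.1784, 0.0321]
orientation: [-180.0, -0.0, -34.0]
contact_force: [-1.1, 0.3, 4.7]
gripper_width: 0.094
gripper_force: 97.8
```

```bash
python3 -m inch '[[0,0,-0.01,0],[0,0,-0.025,0],[0,0,-0.045,0],[0,0,-0.065,0],[0,0,-0.085,0],[-0.006,-0.012,-0.105,0],[-0.016,-0.032,-0.12,0],[-0.03,-0.058,-0.135,0],[-0.045,-0.087,-0.15,0],[-0.058,-0.115,-0.155,0],[-0.07,-0.138,-0.16,0],[-0.08,-0.158,-0.16,0],[-0.086,-0.17,-0.16,0],[-0.09,-0.178,-0.16,0],[-0.09,-0.178,-0.16,0],[-0.09,-0.178,-0.16,0],[-0.09,-0.178,-0.16,0],[-0.09,-0.178,-0.16,0]]'
python3 - <<'E'
from h import *
snap('top','t1')
p=snap('wrist','w2')[0]
cv2.imwrite('pics/w2b.png',cv2.resize(p,(800,600),interpolation=cv2.INTER_CUBIC))
p=load('t0')[0]
cv2.imwrite('pics/t0c.png',cv2.resize(p[155:255,170:275],(735,600*100*735//(105*600)),interpolation=cv2.INTER_CUBIC)[:600])
E
```

```text
time: 4.9
position: [0.539, 0.0172, 0.1911]
orientation: [179.9, 0.0, -34.2]
contact_force: [-0.8, 0.8, -4.6]
gripper_width: 0.096
gripper_force: 98.1
```

View pics/w2b.png

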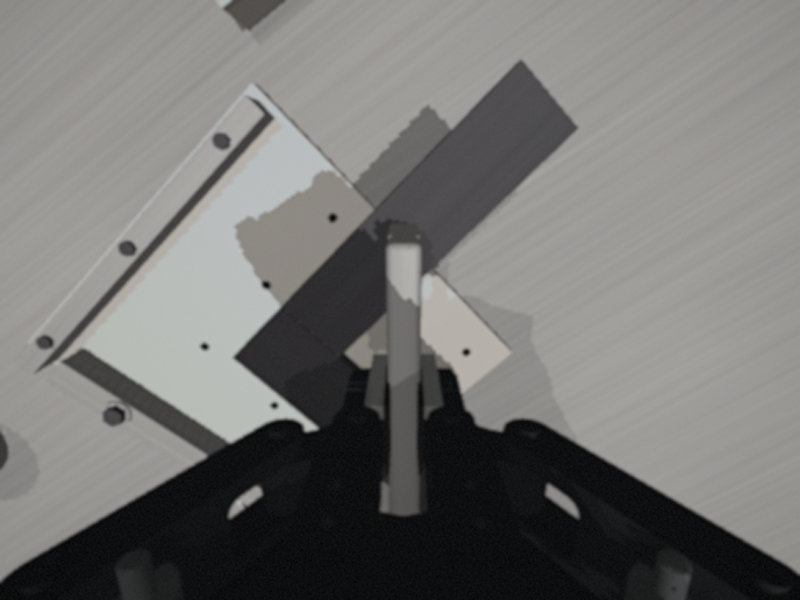

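View pics/t0c.png

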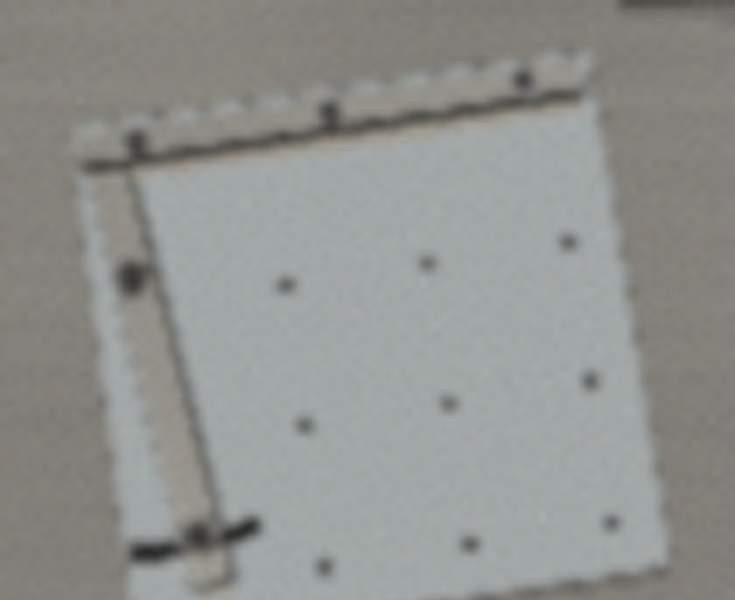

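Run:
```python
from h import *
a=lambda A,B:np.degrees(np.arctan2(*(A-B)[[1,0]]))
p,d,K,T=load('t0'); f=lambda x,y,z:plane(K,T,170+x/7-.43,155+y/7-.43,z)
A,B=f(85,170,.018),f(580,101,.018);print('fence top',A,B,a(A,B)-90)
C,D=f(137,175,.018),f(222,530,.018);print('guide',C,D,a(C,D))
R,S=f(592,60,.018),f(668,570,.018);print('right edge',R,S,a(R,S))
print('holes yaw',a(f(285,285,.018),f(324,567,.018)),a(f(568,242,.018),f(611,522,.018)),a(f(285,285,.018),f(568,242,.018))-90)
p,d,K,T=load('w2'); s=.64; w=lambda x,y,z:plane(K,T,(x+.5)*s-.5,(y+.5)*s-.5,z)
A2,B2=w(78,350,.018),w(275,122,.018);print('fence w',A2,B2,a(A2,B2)-90)
A3,B3=w(48,345,.043),w(262,100,.043);print('fence top edge w',A3,B3)
print('guide w',w(85,350,.018),w(235,443,.018),a(w(85,350,.018),w(235,443,.018)))
zc=arm.sense()['position'][2]-.032
print(zc,'sq',[w(*q,zc+.008).round(4) for q in((235,356),(521,60),(576,128))])
print(a(w(235,356,zc+.008),w(521,60,zc+.008))-90)
print('holes', [w(*q,.018) for q in ((205,346),(267,285),(333,217),(275,405))], [f(*q,.018) for q in((285,285),(428,263),(568,242),(305,425))])
```

```text
fence top [0.62969191 0.27503357 0.018     ] [0.66666931 0.03067312 0.018     ] 8.604895487929838
guide [0.62736629 0.24924535 0.018     ] [0.4523933  0.20167715 0.018     ] 15.208869836225196
right edge [0.68770085 0.0248835  0.018     ] [ 0.43475404 -0.01380665  0.018     ] 8.696424440049126
holes yaw 9.322583820017966 9.129943349124858 9.242329278727695
fence w [0.62559878 0.25703591 0.018     ] [0.66688282 0.03171278 0.018     ] 10.382657194683603
fence top edge w [0.63798333 0.24847658 0.043     ] [0.67525957 0.02581105 0.043     ]
guide w [0.62261267 0.2526668  0.018     ] [0.4959314  0.21295563 0.018     ] 17.4048050910739
0.15921389960227542 sq [array([0.5774, 0.0717, 0.1672]), array([ 0.6049, -0.0726,  0.1672]), array([ 0.5767, -0.0776,  0.1672])]
10.789589206765541
holes [array([0.57387336, 0.17552993, 0.018     ]), array([0.58455608, 0.10632796, 0.018     ]), array([0.59666461, 0.03752207, 0.018     ]), array([0.50480724, 0.16396863, 0.018     ])] [array([0.54691947, 0.0788277 , 0.018     ]), array([0.53677849, 0.05727656, 0.018     ]), array([0.52684063, 0.03636951, 0.018     ]), array([0.52531563, 0.09101144, 0.018     ])]
```

The wrist view shows the square held level, with its corner at (235,356). The fence base runs from (78,350) to (275,122), and the guide leans in. The crop t0c shows the guide face from (137,175) to (222,530). Bed yaw is about 9.2°, the corner is near (0.632, 0.245), and the guide is about 6–7° in. I land the square about 25 mm short of both faces, turned 1.6°.

```bash
python3 -m inch '[[-0.006,-0.014,0,0.3],[-0.014,-0.036,0,0.8],[-0.024,-0.062,0,1.2],[-0.034,-0.088,0,1.6],[-0.043,-0.112,0.005,1.6],[-0.049,-0.127,0.015,1.6],[-0.0525,-0.136,0.03,1.6],[-0.0525,-0.136,0.05,1.6],[-0.0525,-0.136,0.07,1.6],[-0.0525,-0.136,0.09,1.6],[-0.0525,-0.136,0.105,1.6],[-0.0525,-0.136,0.118,1.6],[-0.0525,-0.136,0.125,1.6],[-0.0525,-0.136,0.125,1.6],[-0.0525,-0.136,0.125,1.6],[-0.0525,-0.136,0.125,1.6]]'
python3 - <<'E'
from h import *
s=arm.sense();print(s['position'],s['orientation'])
q=snap('top','t2')[0]; p=snap('wrist','w3')[0]
cv2.imwrite('pics/w3b.png',np.vstack([cv2.resize(p,(400,300)),cv2.resize(q[150:255,170:310],(400,300),interpolation=cv2.INTER_CUBIC)]))
E
```

```text
time: 6.33
position: [0.573, 0.1615, 0.0671]
orientation: [-179.9, -0.1, -35.7]
contact_force: [0.4, 0.3, -5.0]
gripper_width: 0.092
gripper_force: 98.0
[0.57296814 0.16150418 0.06705429] [-1.79924592e+02 -6.50460661e-02 -3.56652542e+01]
```

View pics/w3b.png

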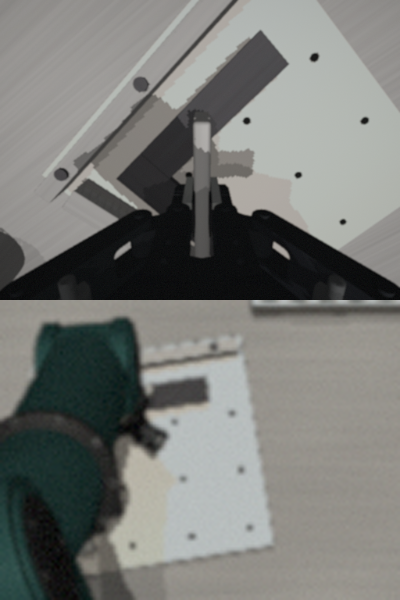

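The wrist view (upper) shows the square just above the plate, parallel to the fence, with its corner at (118,178) clear of the fence and guide. In the top view (lower) the arm hides the guide. I lower it until it touches.

```bash
python3 -m inch '[[0,0,0.005,0],[0,0,0.01,0],[0,0,0.013,0],[0,0,0.015,0],[0,0,0.0165,0],[0,0,0.0165,0],[0,0,0.0165,0],[0,0,0.0165,0]]'
python3 - <<'E'
from h import *
p,d,K,T=load('w3'); s=.78125; w=lambda x,y,z:plane(K,T,x*512/400,y*384/300,z)
a=lambda A,B:np.degrees(np.arctan2(*(A-B)[[1,0]]))
z=.067-.032+.008
print('sq',w(118,178,z),w(262,31,z),a(w(118,178,z),w(262,31,z))-90)
print('holes',a(w(247,121,.018),w(314,57,.018))-90,a(w(298,175,.018),w(364,121,.018))-90,a(w(314,57,.018),w(364,121,.018)))
E
```

```text
time: 7.1
position: [0.5717, 0.1615, 0.0502]
orientation: [180.0, 0.0, -35.6]
contact_force: [-2.9, -0.2, 3.5]
gripper_width: 0.098
gripper_force: 99.3
sq [0.61227171 0.21486144 0.043     ] [0.63539995 0.0693815  0.043     ] 9.033222420267123
holes 9.929181075583415 9.421008867351247 8.918585208002208
```

```bash
python3 -m inch '[[0.002,-0.002,0,0],[0.004,-0.004,0,0],[0.006,-0.006,0,0],[0.008,-0.008,0,0],[0.010,-0.010,0,0],[0.012,-0.012,0,0],[0.0135,-0.0135,0,0],[0.0142,-0.0142,0,0],[0.0142,-0.0142,0,0],[0.0142,-0.0142,0,0]]'
python3 -m inch '[[0.0007,-0.0007,0,0],[0.0014,-0.0014,0,0],[0.0021,-0.0021,0,0],[0.0021,-0.0021,0,0],[0.0021,-0.0021,0,0]]'
```

```text
time: 7.93
position: [0.5907, 0.1645, 0.0501]
orientation: [179.9, 0.1, -35.7]
contact_force: [-4.9, -0.7, 5.9]
gripper_width: 0.095
gripper_force: 99.6
time: 8.35
position: [0.5933, 0.1649, 0.0502]
orientation: [179.9, 0.1, -35.7]
contact_force: [-5.0, -0.7, 5.8]
gripper_width: 0.094
gripper_force: 99.7
```

```bash
python3 -m inch '[[0.0007,-0.0007,0,0],[0.0014,-0.0014,0,0],[0.0021,-0.0021,0,0],[0.0021,-0.0021,0,0],[0.0021,-0.0021,0,0]]'
python3 -m inch '[[0.0007,-0.0007,0,0],[0.0014,-0.0014,0,0],[0.0021,-0.0021,0,0],[0.0021,-0.0021,0,0],[0.0021,-0.0021,0,0]]'
```

```text
time: 8.77
position: [0.5963, 0.1655, 0.0502]
orientation: [179.9, 0.1, -35.7]
contact_force: [-5.3, -0.3, 5.9]
gripper_width: 0.093
gripper_force: 99.7
time: 9.18
position: [0.5977, 0.1657, 0.0502]
orientation: [179.8, 0.3, -35.7]
contact_force: [-7.9, -0.7, 8.0]
gripper_width: 0.095
gripper_force: 100.1
```

```bash
python3 -m inch '[[0.0003,-0.0017,0,0],[-0.001,-0.0031,0,0],[-0.0024,-0.0045,0,0],[-0.0038,-0.0059,0,0],[-0.0052,-0.0073,0,0],[-0.0066,-0.0088,0,0],[-0.008,-0.01,0,0],[-0.0095,-0.0116,0,0],[-0.011,-0.013,0,0],[-0.011,-0.013,0,0],[-0.011,-0.013,0,0]]'
python3 -c "
from station import arm
s=arm.sense();print(s['torque'],s['contact_force'],s['orientation'],s['position'])"
```

```text
time: 10.1
position: [0.5961, 0.1741, 0.0502]
orientation: [179.3, 0.0, -36.0]
contact_force: [-7.6, -12.9, 11.5]
gripper_width: 0.091
gripper_force: 100.6
[-2.42723772  1.43638179 -0.06588964] [ -7.63767896 -12.91490484  11.46718946] [ 1.79293031e+02  3.95514899e-02 -3.59737276e+01] [0.59610344 0.17410545 0.05019909]
```

```bash
python3 -m inch '[[-0.001,-0.001,-0.001,0],[-0.002,-0.002,-0.001,0],[-0.003,-0.003,-0.001,0],[-0.004,-0.004,-0.001,0],[-0.005,-0.005,-0.001,0],[-0.006,-0.006,-0.001,0],[-0.006,-0.006,-0.001,0],[-0.006,-0.006,-0.001,0],[-0.006,-0.006,-0.001,0]]'
python3 - <<'E'
from h import *
s=arm.sense();print(s['torque'],s['orientation'],s['position'])
p=snap('wrist','w4')[0]
cv2.imwrite('pics/w4b.png',cv2.resize(p,(800,600),interpolation=cv2.INTER_CUBIC))
E
```

```text
time: 10.85
position: [0.5948, 0.1837, 0.0505]
orientation: [179.3, 0.0, -35.9]
contact_force: [-7.2, -11.6, 6.8]
gripper_width: 0.097
gripper_force: 99.8
[-2.22834952  1.16528724  0.18705843] [ 1.79338527e+02  4.79192169e-02 -3.58526927e+01] [0.5948435  0.18367294 0.05047162]
```

View pics/w4b.png

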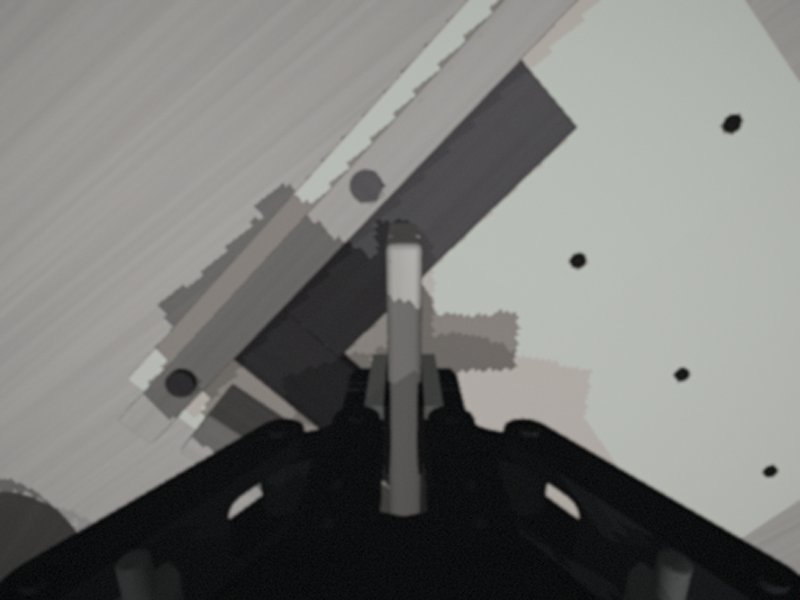

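The wrist view shows the fence leg flush along the fence, from (238,357) to (522,62). A narrow wedge-shaped gap to the guide remains at about (270,390). I keep pushing toward the guide.

```bash
python3 -m inch '[[-0.0007,-0.0007,0,0],[-0.0014,-0.0014,0,0],[-0.002,-0.002,0,0],[-0.0028,-0.0028,0,0],[-0.0035,-0.0035,0,0],[-0.0035,-0.0035,0,0],[-0.0035,-0.0035,0,0]]'
python3 -m inch '[[-0.0007,-0.0007,0,0],[-0.0014,-0.0014,0,0],[-0.0014,-0.0014,0,0],[-0.0014,-0.0014,0,0]]'
python3 -m inch '[[-0.0007,-0.0007,0,0],[-0.0014,-0.0014,0,0],[-0.0014,-0.0014,0,0],[-0.0014,-0.0014,0,0]]'
python3 -c "
from station import arm
s=arm.sense();print(s['torque'],s['position'])"
```

```text
time: 11.48
position: [0.594, 0.1884, 0.0505]
orientation: [179.3, 0.0, -35.9]
contact_force: [-6.1, -11.5, 5.4]
gripper_width: 0.095
gripper_force: 99.8
time: 11.82
position: [0.5937, 0.1903, 0.0505]
orientation: [179.3, 0.0, -35.9]
contact_force: [-5.6, -10.9, 6.6]
gripper_width: 0.094
gripper_force: 99.8
time: 12.15
position: [0.5935, 0.1916, 0.0505]
orientation: [179.3, 0.0, -35.9]
contact_force: [-5.8, -12.5, 6.5]
gripper_width: 0.095
gripper_force: 99.8
[-2.4930081   1.09607174  0.09972179] [0.59354284 0.19157588 0.05050298]
```

```bash
python3 -m inch '[[-0.0007,-0.0007,0,0],[-0.0014,-0.0014,0,0],[-0.0014,-0.0014,0,0],[-0.0014,-0.0014,0,0]]'
python3 -m inch '[[-0.0007,-0.0007,0,0],[-0.0014,-0.0014,0,0],[-0.0014,-0.0014,0,0],[-0.0014,-0.0014,0,0]]'
python3 -m inch '[[-0.0007,-0.0007,0,0],[-0.0014,-0.0014,0,0],[-0.0014,-0.0014,0,0],[-0.0014,-0.0014,0,0]]'
python3 -c "
from station import arm
s=arm.sense();print(s['torque'],s['position'])"
```

```text
time: 12.48
position: [0.5935, 0.1917, 0.0506]
orientation: [179.2, -0.1, -35.9]
contact_force: [-5.9, -14.9, 7.1]
gripper_width: 0.09
gripper_force: 99.9
time: 12.82
position: [0.5935, 0.1918, 0.0507]
orientation: [179.1, -0.1, -36.0]
contact_force: [-5.2, -17.4, 7.2]
gripper_width: 0.094
gripper_force: 100.0
time: 13.15
position: [0.5935, 0.1918, 0.0508]
orientation: [179.0, -0.2, -36.0]
contact_force: [-4.5, -19.8, 8.4]
gripper_width: 0.101
gripper_force: 100.2
[-4.13691995  0.94314725  0.24958458] [0.59351263 0.19182518 0.05078637]
```

```bash
python3 -m inch '[[0.0005,-0.0005,0.001,0],[0.0012,-0.0012,0.0015,0],[0.002,-0.002,0.002,0],[0.0028,-0.0028,0.0025,0],[0.0028,-0.0028,0.0025,0],[0.0028,-0.0028,0.0025,0]]'
python3 -m inch '[[0.0007,-0.0007,0,0],[0.0014,-0.0014,0,0],[0.0021,-0.0021,0,0],[0.0028,-0.0028,0,0],[0.0028,-0.0028,0,0],[0.0028,-0.0028,0,0]]'
python3 - <<'E'
from h import *
s=arm.sense();print(s['torque'],s['orientation'],s['position'])
p=snap('wrist','w5')[0]
cv2.imwrite('pics/w5b.png',cv2.resize(p[0:300,60:460],(800,600),interpolation=cv2.INTER_CUBIC))
E
```

```text
time: 13.65
position: [0.5934, 0.1914, 0.0501]
orientation: [178.7, 0.1, -36.1]
contact_force: [-14.8, -21.9, 28.6]
gripper_width: 0.096
gripper_force: 103.0
time: 14.15
position: [0.5934, 0.1915, 0.0501]
orientation: [178.4, 0.5, -36.0]
contact_force: [-21.0, -21.5, 36.2]
gripper_width: 0.096
gripper_force: 104.0
[-4.48526178  3.9890294   0.29361657] [178.39398312   0.47787295 -36.04761056] [0.59340889 0.19145247 0.05009059]
```

View pics/w5b.png

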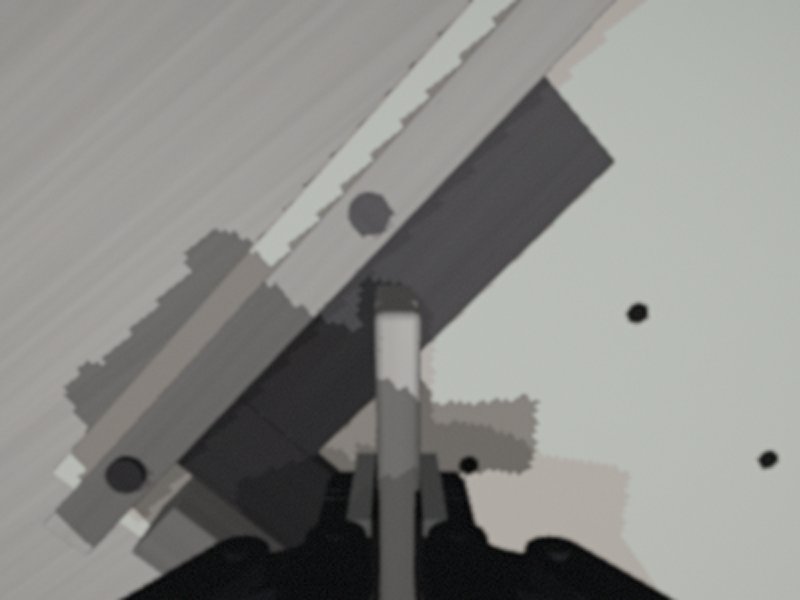

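The wrist view shows the fence leg flush from (182,462) to (545,78), with the corner at the guide's inner face. Downward force is needlessly high, so I ease it, keep pushing both ways, and then check the guide with the side camera.

```bash
python3 -m inch '[[0,-0.0005,-0.0005,0],[0,-0.001,-0.001,0],[0,-0.002,-0.0015,0],[0,-0.0028,-0.0018,0],[0,-0.0028,-0.0018,0],[0,-0.0028,-0.0018,0],[0,-0.0028,-0.0018,0]]'
python3 - <<'E'
from h import *
s=arm.sense();print(s['torque'],s['orientation'],s['position'])
p=snap('side','s5')[0]
cv2.imwrite('pics/s5b.png',cv2.resize(p[125:225,185:318],(798,600),interpolation=cv2.INTER_CUBIC))
E
```

```text
time: 14.78
position: [0.5935, 0.1915, 0.0503]
orientation: [178.1, 0.5, -36.1]
contact_force: [-20.9, -25.3, 27.1]
gripper_width: 0.095
gripper_force: 103.0
[-4.89242506  3.82359504  0.32616705] [178.13801545   0.51755262 -36.08790471] [0.59351622 0.19151162 0.05030856]
```

View pics/s5b.png

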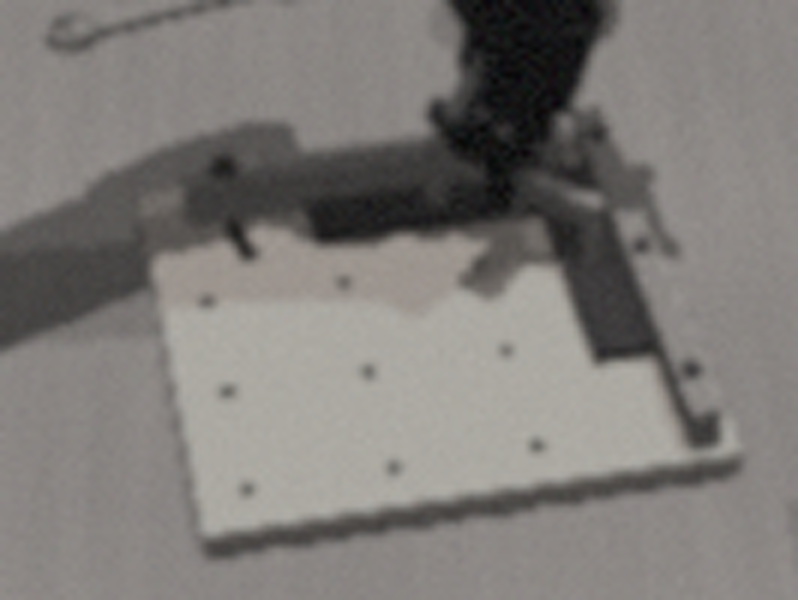

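The side view shows the square in the corner, its fence leg end at (598,358)–(655,350), and its guide leg dark along the guide from (310,220) to (540,200), flush. The tool has leaned 1.9°, so I check numerically from wrist depth that the square still lies flat.

Run:
```python
from h import *
p,d,K,T=snap('wrist','w6')
P=lambda x,y:(x*.5+60,y*.5)
h=lambda x,y:np.median([dep(K,T,d,P(x,y)[0]+i,P(x,y)[1]+j) for i in(-1,0,1,2) for j in(-1,0,1,2)],0).round(4)
for n,q in dict(far=(570,130),mid=(480,220),mid2=(400,300),near=(230,440),gl=(290,480),plate=(700,250),plate2=(600,400),plate3=(560,330),fence=(450,120)).items(): print(n,h(*q))
```

```text
far [0.6412 0.1003 0.0258]
mid [0.6362 0.1316 0.0256]
mid2 [0.6359 0.1599 0.0529]
near [0.6275 0.2283 0.0252]
gl [0.6061 0.2222 0.0254]
plate [0.5896 0.083  0.0173]
plate2 [0.5666 0.1302 0.0173]
plate3 [0.5935 0.1288 0.0171]
fence [0.661  0.1268 0.0422]
```

The square lies flat: its top is 8.0–8.5 mm above the plate at every point I sampled. It presses on the fence with about 25 N and on the guide with about 22 N. I hand it in.

```bash
python3 -c "
from station import arm
print(arm.hand_in())"
```

```text
the job is handed in; nothing more can be done
None
```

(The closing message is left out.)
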